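# Slide the dish board into the reader's notch

## Robot

A 6-joint arm with a two-finger parallel gripper is mounted at the origin on the work surface. World frame = base frame: x ahead of the robot, y to its left, z up, the work surface at z = 0. Lengths are in m, angles in rad, forces in N, time in s.
With the tool pointing down it reaches from about 0.375 to 0.9 m from the base axis. Payload 3.1 kg.
Tool frame: the origin (TCP) lies on the centre line of the jaws, within the pads' length; the fingertips stand 11 mm ahead of it and the grasp point (between the pads) lies 8 mm behind it; x points along the fingers, y is the direction in which the jaws open and shut, and the axes are right-handed (so a half turn about x gives the same grasp; the last joint's range is limited). The gripper opens to 87 mm and grips with 3 to 60 N. Pads are 19 mm wide; open, the fingers measure 117 mm over their backs; the gripper's body (75 mm by 190 mm) begins 51 mm behind the grasp point.
Start: joints at [-1.329, 0.527, 1.433, -0, 1.181, -0.178], TCP at [0.255, -0.57, 0.234] pointing down, gripper open.
Joint ranges: [-3.08, 3.08], [-0.75, 2.2], [0.22, 2.44], [-1.43, 4.57], [0, 2.65], [-2.85, 2.85]. Speed limits (rad/s): [2.79, 2.79, 3.14, 3.14, 3.14, 3.14].

## Interface

Orientations are given as a unit quaternion [x, y, z, w].
In Python, from rig import robot, camera, camera_info gives the robot as it stands.
- The arm moves only by the shell command python3 -m inch 'ROWS' [FORCE]. ROWS is JSON, a list that holds one entry, the list of rows, each a list of 5 numbers: the shift along the tool's x, y, z in cm, then the turn about the tool's x in rad, then the opening, from 0 (shut) to 1 (fully open). A call has 1 to 8 rows; each row shifts and turns the pose as measured when the row begins, along the tool's axes as they then stand; what a row does not reach is not made up. A row lasts 1/12 s, in which the tool goes at most 41.7 mm and 7.16 degrees, less where a joint would pass 70% of its speed; a pose out of reach is approached as far as the arm can. A call with a gripper value outside its range is refused whole. The fingers move at their own pace and stop on an object; FORCE is the grip in N (left out, the last holds). Time passes only in rows, so rows that do not move let the fingers close. It gives the time, the measured TCP pose, the force and the opening at its end, in the units of the state.
- robot.get_obs(): the state, without advancing time (a new reading comes with each control period).
- camera(name): name is "side" or "top" or "wrist"; returns the picture (480x640x3 uint8, red, green, blue); there is no depth.
- camera_info(name): a dict with "camera_matrix" (3x3 intrinsics, pixels), "rvec" (rotation vector, rad) and "tvec" (3), from world to camera coordinates, as OpenCV has them. Camera axes: x right, y down, z forward; pixel columns grow to the right and rows downward; lengths in m; the calibration is good to about 2 mm. The wrist camera is an equidistant fisheye: a pixel r from the principal point sees the ray r / f radians off the axis. A picture is of the moment at which its call begins: read the wrist's pose just before it. camera_info takes no time and is no camera call; for the wrist camera it gives the pose at the moment of the call.
- robot.hand_in(): hands the job in, once; it reports no verdict.
The state is a dict: "time": time; "q": joint angles; "joint_velocities": joint speeds; "joint_torque": joint torques, N m; "position": TCP position; "tool_rot": TCP orientation; "ft_force": force on the tool from outside, world axes, zero at the start; "moment": the same for the moment, N m; "grip_width": finger opening in m.
Only numpy, scipy, OpenCV 4.12 (cv2) and the standard library are available. Lean on these libraries where they do the work, as an engineer would, in place of code of your own. Each camera call takes 0.05 s, during which the arm holds its last target. There are 200 camera calls.

## Task

Push the orange dish board along the reader's rails with a fingertip until it drops fully into the notch over the lit window, then press the green lamp switch down and let it come back up. Only push the board, never lift it off its rails; do not touch the dish, which must stay in its well, and leave the blue board and everything else where they are.

Things in the scene. Friction and masses are not known exactly. Their poses are not given: they have to be found in the camera images.
- reader: White plate reader, fixed on the table; origin at table height under the middle of its rails, z up. Housing x -90 to +160 mm, y -280 to +280 mm, 50 mm high. Two rails run along its y axis: ledges 20 mm wide, middles at x = +-55 mm, tops at 70 mm. Steel guides at x = +-67 to +-77 mm (tops 83 mm) keep the boards straight. A console strip (x 87 to 157 mm, top 60 mm) carries the switch.
- notch (a point): Centre of the locating notch at its floor, 64 mm above the table, over the round lit window: the yellow middle of the rails, 6 mm lower than the ledges, 114 mm long along the rails (y = -57 to +57 mm of the reader) with upright ends, so a 110 mm board drops in with 2 mm to spare at each end and then cannot slide on. Axes as the reader's.
- rail_end (a point): The +y end of the rails, at ledge height (70 mm), midway between them, y = 260 mm of the reader; the other end is at y = -260 mm. Both ends are open. Between the ledges is an open channel 90 mm wide, its floor 50 mm above the table (55 mm at the window), in which a finger can travel behind a board.
- dish_board: Orange board, 130 (x) x 110 (y, along the rails) x 16 mm, 0.25 to 0.5 kg, loose on the rails on either side of the notch, 125 to 190 mm from it. Origin in the middle of its flat underside: 70 mm above the table on the ledges, 64 mm in the notch. It slides with 1 to 5 N on its outer end face; the front edge dips over the notch, the rear edge drops when home. A well in its top holds the dish.
- dish: Amber culture dish, 90 mm across, 16 mm high, 0.06 kg, lying loose in the well of the orange board, its floor 4 mm above the board's underside, so that its top stands 4 mm above the board's; origin under its centre. It rides with the board.
- ref_board: Blue board of the same size and shape with a dark grey disc in its well, lying on the rails on the other side of the notch; origin in the middle of its underside, 70 mm above the table. It stays parked.
- lamp (a joint): Travel of the green lamp switch, m: 0 up, 0.006 fully down; counts as pressed past 0.004. A spring brings it back up; fully down takes 5 N.
- lamp_top (a point): Centre of the top of the green lamp switch, a round push button 32 mm across which is pressed straight down; on the console strip at x = 122 mm, y = 0 of the reader.
- marker: Bystander: square black marker pen with red cap, 11 x 120 x 11 mm, lying on the reader's console strip; origin under the middle of its black part
- stain: Bystander: small amber dropper bottle with blue cap, 32 mm across, 50 mm high, standing on the reader's console strip; origin under its base
- dish_stack: Bystander: stack of four dishes, 90 mm across, 60 mm high, on the table; origin under its base
- tip_box: Bystander: blue open divided box, 85 x 120 x 50 mm, on the table; origin under its base
- beaker: Bystander: glass cup, 70 mm across, 90 mm high, on the table; origin under its base
- buffer: Bystander: glass bottle with blue cap, 70 mm across, 150 mm high, on the table; origin under its base
- agar_jar: Bystander: amber jar with white cap, 60 mm across, 80 mm high, on the table; origin under its base
There are look-alikes about, which are no part of the job. Leave any pink or purple look-alike of the dish alone.

How it is judged:
By the outcome, as a careful person would: the job done as asked, in the order asked, and still so for the second after the job is handed in, with the robot touching nothing.
It also fails if it takes over 42 s, if anything falls off the work surface, if the arm or the gripper's body presses on something with over 40 N, if the wrist force passes 120 N, or if a joint passes its speed limit or range.

## Working session

There is one attempt and no reset: what is moved stays moved. The work goes in short steps, Python scripts to look and compute and a shell command to move; the robot and the scene stay as the last step left them, time stands still between calls to the robot, and variables do not carry over. Pictures are saved under pics/ and viewed, about 8 in all and at most 12, crops included, and the job is handed in when it is done.

```bash
mkdir -p pics; ls; python3 - <<'E'
from rig import robot,camera,camera_info
import cv2,numpy as np
o=robot.get_obs();print({k:np.round(v,3) for k,v in o.items()})
for n in ("top","side"):
    cv2.imwrite(f"pics/{n}0.png",camera(n)[:,:,::-1])
    i=camera_info(n);print(n,{k:np.round(v,4).tolist() for k,v in i.items() if k in("camera_matrix","rvec","tvec")}, i.keys())
E
```

```text
pics
{'time': np.float64(0.0), 'q': array([-1.328,  0.528,  1.434, -0.   ,  1.181, -0.178]), 'joint_velocities': array([ 0.002,  0.   , -0.002, -0.001, -0.001,  0.   ]), 'joint_torque': array([ -0.   , -44.004, -17.659,   0.063,   0.058,  -0.   ]), 'position': array([ 0.255, -0.57 ,  0.233]), 'tool_rot': array([-0.691, -0.148,  0.692, -0.147]), 'ft_force': array([0.591, 0.345, 0.109]), 'moment': array([ 0.021, -0.026, -0.01 ]), 'grip_width': np.float64(0.087)}
top {'camera_matrix': [[440.2031, 0.0, 323.4562], [0.0, 440.2031, 238.3235], [0.0, 0.0, 1.0]], 'rvec': [2.172, -2.037, 0.2165], 'tvec': [-0.0379, 0.524, 1.1156]} dict_keys(['camera_matrix', 'rvec', 'tvec'])
side {'camera_matrix': [[439.3506, 0.0, 316.9749], [0.0, 439.3506, 234.966], [0.0, 0.0, 1.0]], 'rvec': [0.4213, -2.7185, 1.2584], 'tvec': [0.5029, 0.1626, 0.9939]} dict_keys(['camera_matrix', 'rvec', 'tvec'])
```

View pics/top0.png

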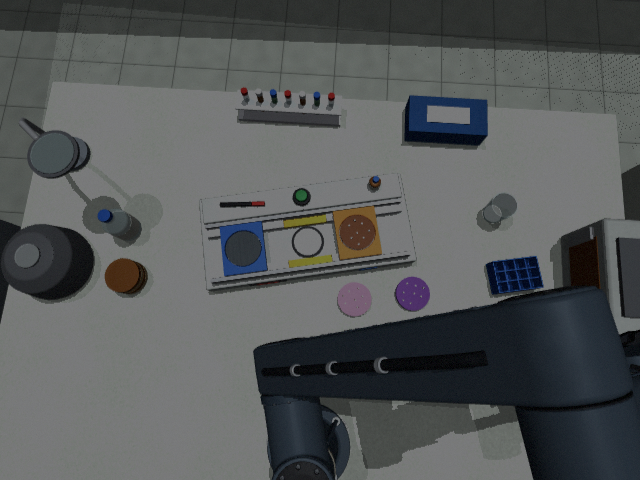

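View pics/side0.png

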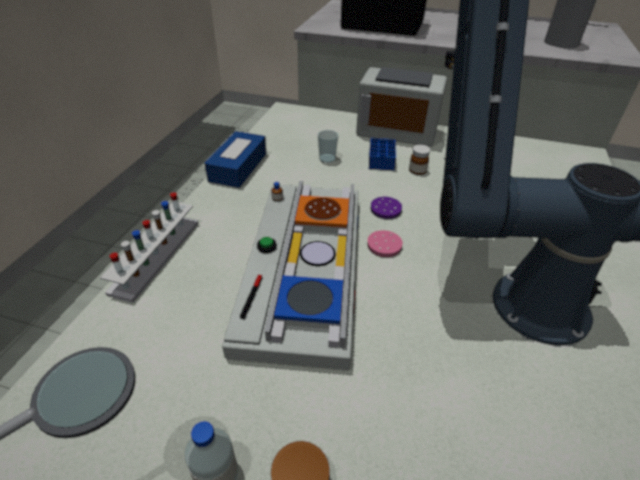

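The candidates are the orange board with the amber dish at top (357,232), the blue board with the grey disc at (243,248), and the pink (354,299) and purple (412,293) look-alikes lying on the table. The amber stack at (125,276) is a bystander. I choose the orange board on the rails. In the top view the notch is yellow at (304,221) and (310,262), and the lamp is green at (301,197).

```bash
cat >h.py <<'E'
from rig import robot,camera,camera_info
import cv2,numpy as np
def ray(n,uv,z):
    i=camera_info(n);K=np.array(i["camera_matrix"]);R=cv2.Rodrigues(np.array(i["rvec"],float))[0];t=np.array(i["tvec"]).ravel()
    d=R.T@np.linalg.inv(K)@np.array([uv[0],uv[1],1.]);c=-R.T@t
    return c+d*(z-c[2])/d[2]
def blobs(img,lo,hi,roi=None,amin=15):
    m=cv2.inRange(cv2.cvtColor(img,cv2.COLOR_RGB2HSV),np.array(lo),np.array(hi))
    if roi:
        r=np.zeros_like(m);r[roi[1]:roi[3],roi[0]:roi[2]]=255;m&=r
    n,l,s,c=cv2.connectedComponentsWithStats(m)
    return m,[(s[k,4],c[k]) for k in range(1,n) if s[k,4]>=amin]
E
python3 - <<'E'
from h import *
R={"top":(190,160,430,300),"side":(220,170,365,370)}
for n in R:
    g=camera(n) 
    for nm,lo,hi,z in (("yellow",(22,120,80),(34,255,255),.064),("green",(45,100,30),(85,255,255),.07),("orange",(5,130,120),(20,255,255),.086),("blue",(105,130,60),(125,255,255),.086)):
        m,b=blobs(g,lo,hi,R[n])
        for a,c in b: print(n,nm,a,c.round(1),ray(n,c,z).round(4))
        if nm in("orange","blue"):
            cs=max(cv2.findContours(m,cv2.RETR_EXTERNAL,cv2.CHAIN_APPROX_NONE)[0],key=cv2.contourArea)
            p=np.array([ray(n,q[0],.086)[:2] for q in cs],np.float32);r=cv2.minAreaRect(p);print("  rect",np.round(r[0],4),np.round(r[1],4),r[2])
i=camera_info("top")
g=cv2.imread("pics/top0.png")[160:300,190:430];s=cv2.imread("pics/side0.png")[170:370,215:375]
cv2.imwrite("pics/crop.png",np.hstack([cv2.resize(g,(480,280),interpolation=2),cv2.resize(s,(224,280),interpolation=2)]))
E
```

```text
top yellow 283 [304.7 220.8] [0.5682 0.0487 0.064 ]
top yellow 279 [310.  260.7] [0.4618 0.027  0.064 ]
top green 111 [300.9 194.8] [0.6379 0.0637 0.07  ]
  rect [ 0.4795 -0.0756] [0. 0.] 0.0
top blue 27 [375.6 178.7] [ 0.6903 -0.133   0.086 ]
top blue 1107 [242.8 248.3] [0.4793 0.2011 0.086 ]
  rect [0.4809 0.2018] [0.1312 0.1104] 12.001799583435059
side yellow 256 [294.6 246.9] [0.5687 0.0466 0.064 ]
side yellow 228 [340.7 250.1] [0.4615 0.0238 0.064 ]
side green 124 [265.9 242.4] [0.6366 0.059  0.07  ]
side orange 657 [322.3 211.1] [ 0.5388 -0.0803  0.086 ]
  rect [ 0.541  -0.0879] [0.1291 0.1089] 11.44238567352295
side blue 16 [276.3 184.8] [ 0.6927 -0.1544  0.086 ]
side blue 1533 [309.1 301. ] [0.4776 0.2143 0.086 ]
  rect [0.4798 0.2063] [0.1288 0.1163] 11.850035667419434
```

View pics/crop.png

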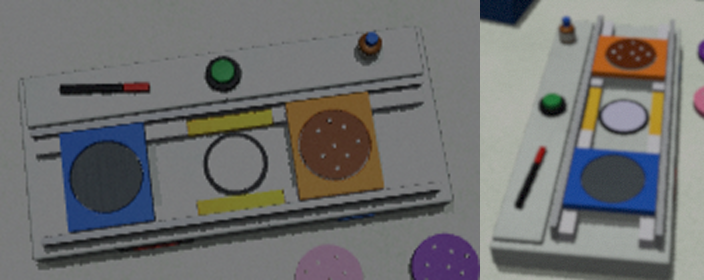

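The crop confirms the orange board with the amber dish on the right side of the notch, and the blue board on the left. The push direction is towards the blue board. Next I work out the frame and the moves.

```bash
cat >>h.py <<'E'
from scipy.spatial.transform import Rotation as Ro
N=np.array([.5150,.0365]);ang=np.deg2rad(11.8)
ex=np.array([np.cos(ang),np.sin(ang)]);ey=np.array([-np.sin(ang),np.cos(ang)])
def rd(p): d=np.array(p)[:2]-N; return np.round([d@ex*1000,d@ey*1000],1)
def wd(x,y): return N+ex*x/1000+ey*y/1000
def shift(x,y,z):   # reader mm target (z of TCP) -> tool cm
    o=robot.get_obs();M=Ro.from_quat(o["tool_rot"]).as_matrix();t=np.r_[wd(x,y),z/1000]
    return np.round(M.T@(t-o["position"])*100,2)
def st():
    o=robot.get_obs();M=Ro.from_quat(o["tool_rot"]).as_matrix()
    print("t",round(float(o["time"]),2),"reader",rd(o["position"]),"z",round(o["position"][2]*1000,1),"F",np.round(o["ft_force"],1),"w",round(float(o["grip_width"]),3))
    return M
E
python3 - <<'E'
from h import *
M=st();print(M.round(3))
for a,b in(((.5682,.0487),(.4618,.027)),((.5687,.0466),(.4615,.0238))):
    d=np.array(a)-b;print(np.rad2deg(np.arctan2(d[1],d[0])),np.hypot(*d))
g=camera("top");m,b=blobs(g,(8,100,90),(20,255,255),(325,195,395,270))
cs=max(cv2.findContours(m,cv2.RETR_EXTERNAL,cv2.CHAIN_APPROX_NONE)[0],key=cv2.contourArea)
p=np.array([ray("top",q[0],.086)[:2] for q in cs],np.float32);r=cv2.minAreaRect(p);print(r,rd(r[0]))
print("side est",rd((.541,-.0879)),"lamp",rd((.6379,.0637)),rd((.6366,.059)),"blue",rd((.4809,.2018)))
v=ey;yt=M[:2,1];print("tool y in reader deg",np.rad2deg(np.arctan2(yt@ey,yt@ex)))
print(shift(0,-225,180))
E
```

```text
t 0.2 reader [-378.3 -540.6] z 232.9 F [-0.1 -0.4 -0.4] w 0.087
[[-0.     0.408 -0.913]
 [ 0.001 -0.913 -0.408]
 [-1.    -0.001 -0.   ]]
11.527235273495734 0.10859028501666257
12.007126587838718 0.10959781019710199
((0.5411911606788635, -0.0902964323759079), (0.1287737488746643, 0.10920687764883041), 11.667006492614746) [  -0.3 -129.5]
side est [   0.  -127.1] lamp [125.9   1.5] [123.6  -2.8] blue [  0.4 168.8]
tool y in reader deg -77.69036966095369
[  5.34 -22.77 -43.69]
```

```bash
python3 -m inch '[[[0,0,0,0.11,0],[0,0,0,0.11,0],[0,-2.4,-2.9,0,0],[0,-2.4,-2.9,0,0],[0,-2.4,-2.9,0,0],[0,-2.4,-2.9,0,0],[0,-2.4,-2.9,0,0],[0,-2.4,-2.9,0,0]]]' 20; python3 -c "
from h import *
M=st();yt=M[:2,1];print(np.rad2deg(np.arctan2(yt@ey,yt@ex)),shift(0,-225,180))"
```

```text
time: 0.92
position: [0.3988, -0.3989, 0.231]
tool_rot: [-0.704, -0.06, 0.705, -0.063]
ft_force: [0.7, -0.4, 0.3]
grip_width: 0.0417
t 0.92 reader [-202.8 -402.4] z 231.0 F [ 0.7 -0.4  0.3] w 0.042
-91.82256691795007 [  4.98 -18.4  -19.72]
```

```bash
python3 -m inch '[[[0,-2.6,-2.8,0,0],[0,-2.6,-2.8,0,0],[0,-2.6,-2.8,0,0],[0,-2.6,-2.8,0,0],[0,-2.6,-2.8,0,0],[0,-2.6,-2.8,0,0],[0,-2,-2,-0.03,0],[0,0,0,0,0]]]'; python3 -c "
from h import *
M=st();yt=M[:2,1];print(np.rad2deg(np.arctan2(yt@ey,yt@ex)),shift(0,-225,100),shift(0,-225,71))"
```

```text
time: 1.58
position: [0.5631, -0.1761, 0.23]
tool_rot: [0.704, 0.073, -0.703, 0.075]
ft_force: [0.1, -0.1, -0.7]
grip_width: 0.0005
t 1.58 reader [   3.6 -217.9] z 230.0 F [ 0.1 -0.1 -0.7] w 0.001
-89.74356921619275 [13.    0.67  0.38] [15.9   0.66  0.38]
```

```bash
python3 -m inch '[[[2.5,0.4,0.3,0,0],[2.5,0.2,0.1,0,0],[2.5,0,0,0,0],[2.5,0,0,0,0],[2,0,0,0,0],[0,0,0,0,0]]]'; python3 - <<'E'
from h import *
M=st();print(shift(0,-225,71))
cv2.imwrite("pics/a.png",np.hstack([cv2.resize(camera(n)[a:b,c:d,::-1],(400,300),interpolation=2) for n,a,b,c,d in(("side",120,270,250,450),("top",170,290,270,430))]))
E
```

```text
time: 2.08
position: [0.564, -0.1838, 0.1086]
tool_rot: [0.706, 0.073, -0.7, 0.08]
ft_force: [0.0, 0.4, 0.2]
grip_width: 0.0001
t 2.08 reader [   2.9 -225.7] z 108.6 F [0.  0.4 0.2] w 0.0
[ 3.75 -0.11  0.31]
```

View pics/a.png

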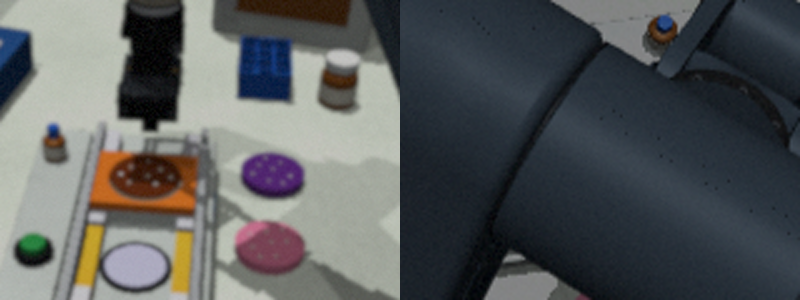

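The side crop shows the fingertip at (150,125), above the channel and behind the orange board's outer end. I descend and then approach.

```bash
python3 -m inch '[[[1.9,0,0.2,0,0],[1.8,0,0,0,0],[0.2,0,0,0,0],[0,0,0,0,0],[0,-0.8,0,0,0],[0,-0.8,0,0,0],[0,-0.5,0,0,0],[0,-0.5,0,0,0]]]'; python3 -c "
from h import *
st();print(shift(0,-70,71))"
```

```text
time: 2.85
position: [0.5667, -0.1649, 0.0843]
tool_rot: [0.715, 0.066, -0.691, 0.085]
ft_force: [0.3, -0.4, -0.3]
grip_width: 0.0009
t 2.85 reader [   9.4 -207.7] z 84.3 F [ 0.3 -0.4 -0.3] w 0.001
[  0.88 -13.81   0.87]
```

```bash
python3 -c "
from h import *
M=st();print(M.round(3));print(robot.get_obs()['q'].round(3),robot.get_obs()['joint_velocities'].round(3),robot.get_obs()['ft_force'],robot.get_obs()['joint_torque'].round(1))
yt=M[:2,1];print(np.rad2deg(np.arctan2(yt@ey,yt@ex)))"
```

```text
t 2.85 reader [   9.4 -207.7] z 84.3 F [ 0.3 -0.4 -0.3] w 0.001
[[ 0.036  0.211 -0.977]
 [-0.024 -0.977 -0.212]
 [-0.999  0.031 -0.03 ]]
[-0.47   0.674  1.67  -0.007  0.755  0.892] [ 0.098 -0.049  0.085 -0.004 -0.05   0.095] [ 0.32991851 -0.44407685 -0.27993467] [ -0.5 -43.7 -11.4   0.   -0.1  -0.1]
-89.58429545841705
```

```bash
python3 -m inch '[[[0.5,0,0.3,0,0],[0.5,0,0.3,0,0],[0.4,0,0.3,0,0],[0.4,0,0.2,0,0],[0,0,0,0,0]]]'; python3 -c "
from h import *
M=st();print(M[:,0].round(3),shift(0,-70,71),robot.get_obs()['q'].round(3))"
```

```text
time: 3.27
position: [0.5556, -0.1655, 0.0658]
tool_rot: [0.715, 0.067, -0.691, 0.086]
ft_force: [-0.4, 0.9, -0.9]
grip_width: 0.0007
t 3.27 reader [  -1.6 -206.1] z 65.8 F [-0.4  0.9 -0.9] w 0.001
[ 0.037 -0.024 -0.999] [ -0.94 -13.58  -0.34] [-0.48   0.694  1.707 -0.007  0.697  0.879]
```

```bash
python3 -m inch '[[[-0.5,-0.3,-0.2,0,0],[-0.1,-0.5,0,0,0],[0,-0.5,0,0,0],[0,-0.8,0,0,0],[0,-0.8,0,0,0],[0,-0.8,0,0,0],[0,-0.8,0,0,0]]]'; python3 -c "
from h import *
M=st();print(M[:,0].round(3),shift(0,-70,71),robot.get_obs()['q'].round(3))"
```

```text
time: 3.85
position: [0.55, -0.1223, 0.071]
tool_rot: [0.717, 0.064, -0.689, 0.088]
ft_force: [0.2, -4.2, 0.2]
grip_width: 0.0008
t 3.85 reader [   1.8 -162.6] z 71.0 F [ 0.2 -4.2  0.2] w 0.001
[ 0.043 -0.03  -0.999] [-0.35 -9.25  0.09] [-0.412  0.671  1.751 -0.016  0.668  0.957]
```

```bash
python3 -m inch '[[[0,-0.8,0,0,0],[-0.05,-0.8,0,0,0],[0,-0.8,0,0,0],[-0.05,-0.8,0,0,0],[0,-0.8,0,0,0],[-0.05,-0.8,0,0,0],[0,-0.8,0,0,0],[0,-0.5,0,0,0]]]'; python3 - <<'E'
from h import *
M=st();print(M[:,0].round(3),shift(0,-70,71))
g=camera("side");cv2.imwrite("pics/b.png",cv2.resize(g[150:330,230:390,::-1],(640,720))[:600])
E
```

```text
time: 4.52
position: [0.5369, -0.0585, 0.0726]
tool_rot: [0.718, 0.063, -0.687, 0.093]
ft_force: [-2.2, -11.3, 8.3]
grip_width: 0.0006
t 4.52 reader [  2.  -97.5] z 72.6 F [ -2.2 -11.3   8.3] w 0.001
[ 0.048 -0.037 -0.998] [ 0.03 -2.75  0.16]
```

View pics/b.png

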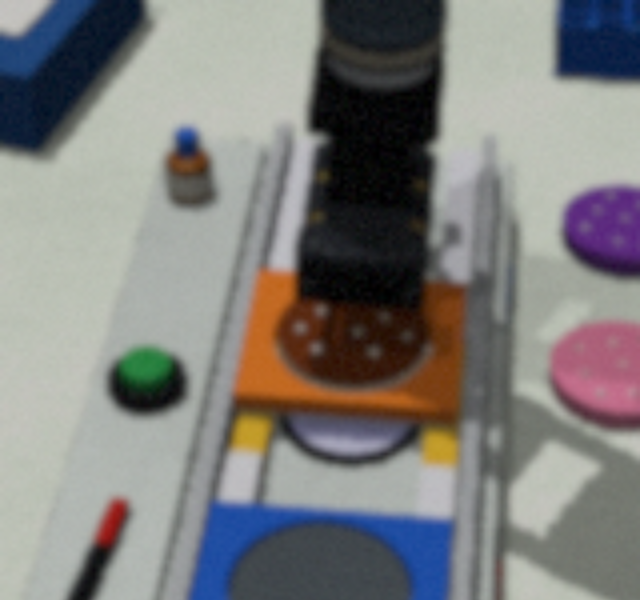

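The board is square on the rails, with its front edge at (350,405) past the middle of the window. The dish is in its well. I continue slowly and watch the force.

```bash
python3 -m inch '[[[0,-0.4,0,0,0],[0,-0.4,0,0,0],[0,-0.4,0,0,0]]]'; python3 -c "
from h import *
M=st();print(M[:,0].round(3),shift(0,-70,71))"
```

```text
time: 4.82
position: [0.5333, -0.0445, 0.0726]
tool_rot: [0.718, 0.063, -0.687, 0.092]
ft_force: [0.1, -2.3, -1.4]
grip_width: 0.0005
t 4.82 reader [  1.4 -83. ] z 72.6 F [ 0.1 -2.3 -1.4] w 0.0
[ 0.047 -0.036 -0.998] [ 0.1  -1.31  0.12]
```

```bash
python3 -m inch '[[[0,-0.4,0,0,0],[0,-0.3,0,0,0]]]'; python3 -c "
from h import *
M=st();print(M[:,0].round(3),shift(0,-70,71))";  python3 -m inch '[[[0,-0.3,0,0,0]]]';  python3 -m inch '[[[0,-0.3,0,0,0]]]'
```

```text
time: 4.98
position: [0.531, -0.0359, 0.0719]
tool_rot: [0.717, 0.064, -0.688, 0.092]
ft_force: [0.4, -3.2, 0.8]
grip_width: 0.0006
t 4.98 reader [  0.9 -74.2] z 71.9 F [ 0.4 -3.2  0.8] w 0.001
[ 0.046 -0.035 -0.998] [ 0.07 -0.42  0.08]
time: 5.07
position: [0.5304, -0.0325, 0.0717]
tool_rot: [0.717, 0.064, -0.688, 0.092]
ft_force: [1.0, -2.0, 1.0]
grip_width: 0.0006
time: 5.15
position: [0.5297, -0.0291, 0.0715]
tool_rot: [0.717, 0.064, -0.688, 0.092]
ft_force: [0.4, -2.5, 0.5]
grip_width: 0.0006
```

```bash
for i in 1; do python3 -m inch '[[[0,-0.2,0,0,0]]]' | grep -E "pos|force";  python3 -m inch '[[[0,-0.2,0,0,0]]]'| grep -E "pos|force"; python3 -m inch '[[[0,-0.2,0,0,0]]]'| grep -E "pos|force"; done; python3 - <<'E'
from h import *
M=st()
g=camera("side");cv2.imwrite("pics/c.png",cv2.resize(g[210:330,250:370,::-1],(600,600)))
E
```

```text
position: [0.5289, -0.0265, 0.0713]
ft_force: [-0.0, -0.2, -0.6]
position: [0.5285, -0.0244, 0.0712]
ft_force: [0.3, -4.5, 0.7]
position: [0.5289, -0.023, 0.0714]
ft_force: [-0.5, -13.9, -0.2]
t 5.4 reader [  1.4 -61.1] z 71.4 F [ -0.5 -13.9  -0.2] w -0.0
```

View pics/c.png

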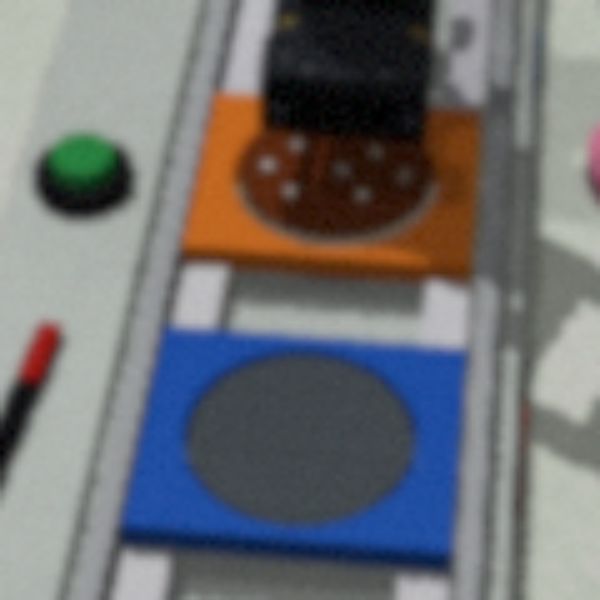

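The board covers the notch up to its far end and the force has risen to 14 N, so it is against the stop. The blue board hasn't moved. I back off, go up, and check that the rear edge has dropped.

```bash
python3 -m inch '[[[0,0.6,0,0,0],[0,1,0,0,0],[0,1,0,0,0],[0,0.5,0,0,0],[-2,0,0,0,0],[-2.5,0,0,0,0],[-2.5,0,0,0,0],[-1,0,0,0,0]]]';python3 - <<'E'
from h import *
M=st();print(M[:,0].round(3),"lamp",shift(122,0,145),"park",shift(0,-160,145))
g=camera("side");cv2.imwrite("pics/d.png",cv2.resize(g[190:310,250:370,::-1],(600,600)))
m,b=blobs(g,(5,130,90),(20,255,255),(270,190,365,300))
cs=max(cv2.findContours(m,cv2.RETR_EXTERNAL,cv2.CHAIN_APPROX_NONE)[0],key=cv2.contourArea)
p=np.array([ray("side",q[0],.080)[:2] for q in cs],np.float32);r=cv2.minAreaRect(p);print(r,rd(r[0]))
E
```

```text
time: 6.12
position: [0.5277, -0.053, 0.1508]
tool_rot: [0.713, 0.065, -0.693, 0.088]
ft_force: [1.7, -1.2, 0.8]
grip_width: 0.0006
t 6.12 reader [ -5.8 -90.2] z 150.8 F [ 1.7 -1.2  0.8] w 0.001
[ 0.031 -0.029 -0.999] lamp [  0.58  -8.89 -12.87] park [ 0.83  6.96 -0.49]
((0.5146483182907104, 0.04347251355648041), (0.1300574541091919, 0.1148517057299614), 11.980756759643555) [1.1 6.9]
```

View pics/d.png

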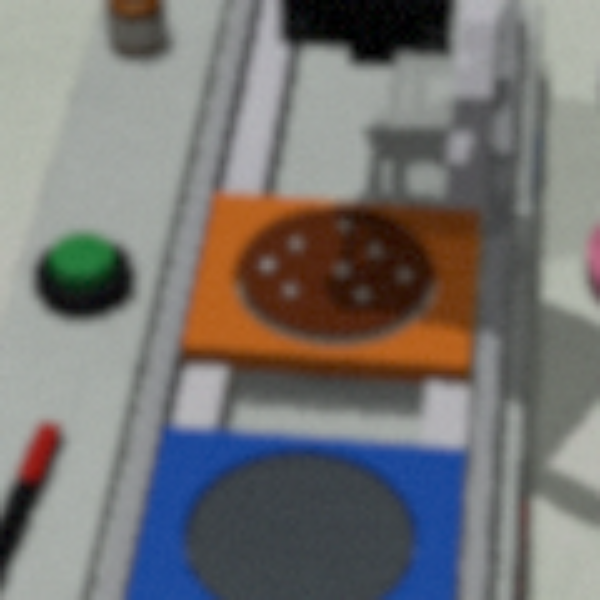

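The board lies flat between the guides with the dish in its well, and no yellow shows at either end. I use the wrist camera and a height check on the top-face edges to confirm the drop.

```bash
python3 - <<'E'
from h import *
g=camera("wrist");cv2.imwrite("pics/w.png",g[:,:,::-1])
t=camera("top");m,b=blobs(t,(8,100,70),(20,255,255),(260,195,395,280));print([(a,c.round(1)) for a,c in b])
s=camera("side").astype(float)
for c in (300,335,338):
    print(c,[int(v) for v in s[224:268,c,0]])
for r,n in((229.2,"rear"),(261,"front")):
    print(n,[rd(ray("side",(316,r),z)) for z in(.08,.086)])
E
```

```text
[(np.int32(100), array([286.7, 223.2]))]
300 [176, 174, 173, 175, 178, 181, 184, 186, 182, 182, 183, 176, 167, 142, 113, 96, 86, 82, 82, 85, 85, 84, 78, 83, 84, 83, 81, 93, 121, 146, 170, 181, 183, 183, 179, 170, 141, 100, 86, 82, 76, 73, 76, 78]
335 [140, 144, 143, 136, 130, 106, 89, 84, 90, 90, 93, 93, 95, 101, 102, 94, 84, 73, 60, 55, 51, 55, 58, 64, 71, 84, 89, 102, 105, 112, 137, 161, 179, 183, 184, 183, 182, 177, 155, 124, 97, 99, 125, 141]
338 [123, 130, 128, 124, 118, 103, 87, 87, 92, 92, 92, 91, 94, 105, 117, 115, 113, 116, 111, 113, 113, 106, 111, 111, 114, 115, 115, 116, 114, 119, 132, 162, 177, 182, 185, 183, 184, 181, 165, 131, 99, 96, 129, 158]
rear [array([  8.8, -52.9]), array([  8.2, -45.6])]
front [array([-2.1, 58.2]), array([-2.7, 64.5])]
```

View pics/w.png

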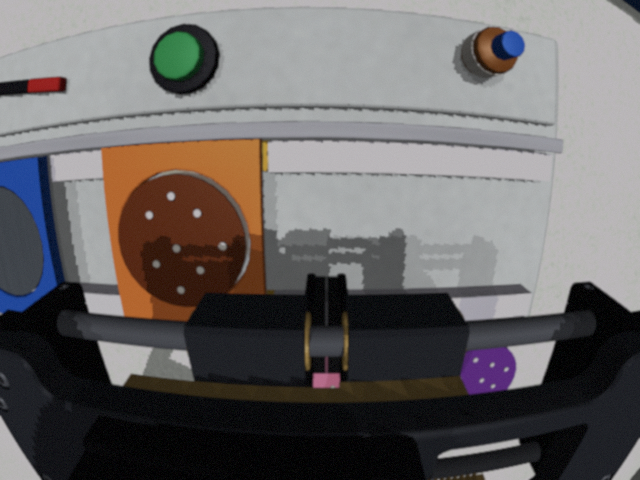

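In the wrist view a thin yellow sliver (266,155) shows just behind the board's rear edge. The edges at z=80 mm give a 111 mm span centred at +2.6 mm, so the board is home against the far stop. The dish is in its well. Now the lamp at (180,55).

```bash
python3 -m inch '[[[0,-1.6,-2.3,0,0],[0,-1.9,-2.8,0,0],[0,-1.9,-2.8,0,0],[0,-1.7,-2.5,0,0],[0,-1,-1.4,0,0],[0,0,0,0,0]]]';python3 - <<'E'
from h import *
M=st();print(M[:,0].round(3),"lamp",shift(124,0,100))
E
```

```text
time: 6.82
position: [0.6218, 0.0551, 0.1373]
tool_rot: [0.705, 0.066, -0.701, 0.083]
ft_force: [-0.1, 0.1, 0.0]
grip_width: 0.0004
t 6.82 reader [108.4  -3.7] z 137.3 F [-0.1  0.1  0. ] w 0.0
[ 0.009 -0.024 -1.   ] lamp [ 3.72 -0.45 -1.55]
```

```bash
python3 -m inch '[[[0.8,-0.2,-0.8,0,0],[1,-0.2,-0.6,0,0],[1,0,-0.2,0,0],[0.5,0,0,0,0],[0,0,0,0,0]]]';python3 - <<'E'
from h import *
M=st();print(M[:,0].round(3),"lamp",shift(123,-1,90))
g=camera("side");cv2.imwrite("pics/e.png",cv2.resize(g[170:290,220:340,::-1],(600,600)))
E
```

```text
time: 7.23
position: [0.6329, 0.0605, 0.0948]
tool_rot: [-0.701, -0.066, 0.705, -0.083]
ft_force: [-0.3, -0.7, 0.7]
grip_width: 0.0006
t 7.23 reader [120.3  -0.6] z 94.8 F [-0.3 -0.7  0.7] w 0.001
[-0.004 -0.024 -1.   ] lamp [ 0.48  0.03 -0.27]
```

View pics/e.png

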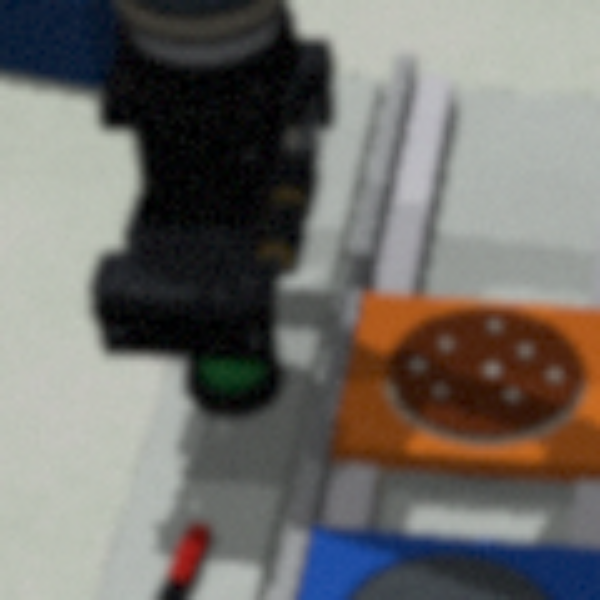

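The gripper is directly over the green lamp (230,375). I press down in small steps.

```bash
f(){ grep -E "pos|force"; }; python3 -m inch '[[[0.4,0,-0.2,0,0],[0.4,0,0,0,0]]]'|f; python3 -m inch '[[[0.3,0,0,0,0]]]'|f; python3 -m inch '[[[0.3,0,0,0,0]]]'|f; python3 -m inch '[[[0.2,0,0,0,0]]]'|f
```

```text
position: [0.6344, 0.06, 0.0876]
ft_force: [-0.7, 2.9, 5.1]
position: [0.6345, 0.0601, 0.087]
ft_force: [-7.6, 1.9, 26.6]
position: [0.6345, 0.0601, 0.0872]
ft_force: [-6.0, 0.6, 19.2]
position: [0.6344, 0.0602, 0.0876]
ft_force: [-3.0, 1.5, 4.3]
```

Contact force is 5 N at z 87.6 mm and rises hard at 87.0, which looks like the bottom of the travel. I rise slowly to see the spring force trace.

```bash
f(){ grep -E "pos|force"; }; python3 -m inch '[[[0,0,0,0,0]]]'|f;  python3 -m inch '[[[-0.2,0,0,0,0]]]'|f; python3 -m inch '[[[-0.2,0,0,0,0]]]'|f; python3 -m inch '[[[-0.2,0,0,0,0]]]'|f; python3 -m inch '[[[-0.2,0,0,0,0]]]'|f;  python3 -m inch '[[[-0.2,0,0,0,0]]]'|f
```

```text
position: [0.6344, 0.0601, 0.0891]
ft_force: [-2.1, 0.9, 4.3]
position: [0.6344, 0.0601, 0.092]
ft_force: [-0.6, -0.4, 2.5]
position: [0.6345, 0.06, 0.0945]
ft_force: [0.7, -0.2, 0.3]
position: [0.6347, 0.0598, 0.0968]
ft_force: [0.2, -0.1, -0.6]
position: [0.6349, 0.0596, 0.0988]
ft_force: [0.6, -0.4, 0.3]
position: [0.635, 0.0595, 0.1007]
ft_force: [0.6, 0.0, -0.2]
```

The spring trace (about 5 N at 87.6, 2.5 N at 92, 0 N at 94.5) confirms the full press and return. I retreat clear and do a final check.

```bash
python3 -m inch '[[[-2,0,0,0,0],[-3,0,0,0,0],[-3,0,0,0,0],[-2,3,0,0,0],[0,3.5,0,0,0],[0,3.5,0,0,0],[0,3.5,0,0,0],[0,3.5,0,0,0]]]'; python3 -m inch '[[[0,3.5,0,0,0],[0,3.5,1,0,0],[0,3.5,1,0,0],[0,3.5,1,0,0],[0,3,1,0,0],[0,1,0,0,0],[0,0,0,0,0]]]'|grep pos;python3 - <<'E'
from h import *
g=camera("side");t=camera("top")
cv2.imwrite("pics/f.png",np.hstack([cv2.resize(g[170:370,220:400,::-1],(450,500)),cv2.resize(t[160:310,190:295,::-1],(350,500))]))
for n,c in(("blue",((105,130,60),(125,255,255))),("green",((45,100,30),(85,255,255)))):
    for k,i,R in(("side",g,(220,170,365,370)),("top",t,(190,160,430,300))):
        print(n,k,[(a,p.round(1)) for a,p in blobs(i,*c,R)[1]])
print(robot.get_obs()["ft_force"].round(1))
E
```

```text
time: 8.87
position: [0.6697, -0.102, 0.2072]
tool_rot: [-0.701, -0.07, 0.705, -0.085]
ft_force: [1.7, -0.2, -0.5]
grip_width: 0.0004
position: [0.6702, -0.3053, 0.2096]
blue side [(np.int32(17), array([276.2, 184.9])), (np.int32(1523), array([309.2, 301. ]))]
blue top [(np.int32(775), array([236.1, 243.3]))]
green side [(np.int32(126), array([266. , 242.4]))]
green top []
[-0.3 -0.5  0.2]
```

View pics/f.png

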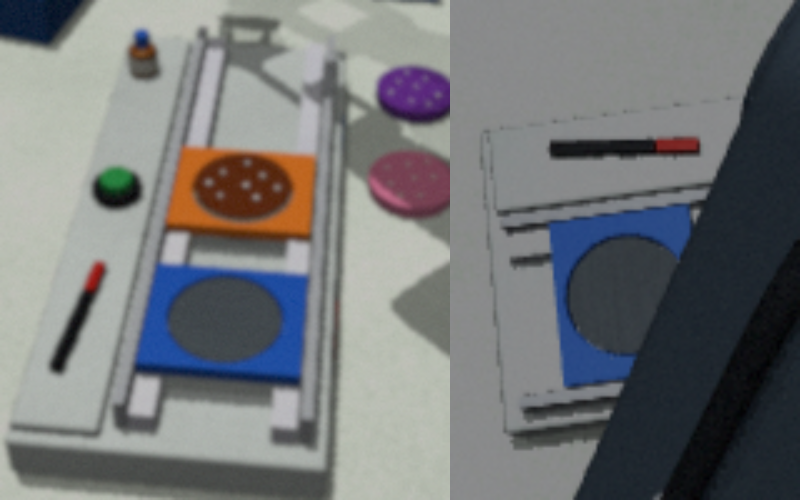

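The orange board is home with its dish. The lamp is back up at the same pixel as at the start, (266,242), and the blue board, bottle and pen are where they were. The arm is clear, so I hand in.

```bash
python3 -c "
from rig import robot;print(robot.hand_in())"
```

```text
the job is handed in; nothing more can be done
None
```

I pushed the orange board along the rails with the closed fingertips until it dropped into the notch. I then pressed the green lamp switch fully down and let it come back up, and handed the job in about 10 s into the 42 s limit.

**Board:** It came up against the far end of the notch at about 14 N. Its top edges, read at the dropped height, span 111 mm centred 2.6 mm past the notch centre. A thin yellow sliver shows behind its rear edge, so it has cleared the rear end of the notch. The dish is still in its well.

**Lamp:** The spring force rose to about 5 N near the bottom of the travel and reached a brief 27 N against the stop. It fell back to zero on release, and the lamp is at its starting pixel again.

**Everything else:** In the side view the blue board and the dropper bottle's cap are within 0.1 pixel of where they started. The pen and the pink and purple look-alikes look unmoved by eye. I did not re-measure the items on the table away from the reader.

**Checks that fell short:**
- **Top view:** the arm hid the board and the lamp at the end, so their final state rests on the side view, the earlier wrist view and the forces.
- **Rough contour fit:** a fit to the side view put the board centre 6.9 mm past the notch centre. I put that down to the visible front face and the side camera's offset.
- **Tool tilt:** the tool leaned about 3° during the push, with no visible effect.

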